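Load a copper bar into the ratchet hold-down

TASK

Clamp the copper bar for welding. Leaving the red release alone, ratchet the blue hold-down arm up by its black post to its top notch, where it stays up by itself; lay the bar in the nest with one end under the pad and push it fully home against the end stop, then let it go. Finally squeeze the red release against the post, keep it squeezed while you guide the arm down until its pad just rests on the bar (do not let it drop, and do not force it), and let go; do not knock the two collets over.

Things in the scene. Friction and masses are not known exactly. Their poses are not given: they have to be found in the camera images.
- slide_nose (a point): middle of the arm's underside over the stand's origin, 32.5 mm above the table plus the arm's height. Under it the round black pad (16 mm diameter) hangs on a stiff stem that a worker sets: its face is 3.5 to 8 mm lower, not known better, so it meets the bar at an arm height between 0.005 and 0.0095, off the notches. Let go, it presses with 4 to 9 N; over 15 N marks the copper.
- stand: fixed ratchet hold-down stand: grey foot plate 148 (x) x 80 (y) x 12 mm high. Origin on the table straight under the pad; x runs from the open front of the nest back to the toothed column, z up. Plate from x = -63 to +85 mm. Column 12 x 14 mm centred at x = +66 mm, collar top at z = 113 mm. It carries nest, arm, pad, post and release.
- nest_seat (a point): where the bar's centre is when fully home; axes as the stand's, at its x = -33, z = 29 mm. Nest floor at z = 24, from x = -48 to +21 mm; channel 15 mm wide between brass guides (x = -42 to +12, 6 mm high, inner top edges chamfered 3 mm, flared in front); end stop 5.5 mm high, face at x = +12. A bar that is home runs along x and sticks 30 mm out over the front.
- holddown (a joint): height of the blue sliding arm, m: 0 lowest, 0.040 top collar. A sprung pawl lets it rise but catches it, as it sinks, at five notches: 0.0035, 0.0115, 0.0195, 0.0275 and the top one 0.0355 (raise it 1 to 3 mm past a notch for the pawl to drop in, then let it settle). It starts in one of the three lowest, weighs 0.25 to 0.4 kg and sinks freely. Lifting takes about 3 to 15 N.
- grip_post (a point): point on the axis of the arm's upright black post (16 x 16 mm, faces along the stand's x and y) at a good grip height: at x = +8, y = -12 mm of the stand, 76.5 mm above the table plus the arm's height; blue arm's top 30 mm lower, post's end 21.5 mm higher. Gripped across x the post is clear of the release. The arm's sleeve begins 42 mm behind (+x) it, topping out 14 mm below it.
- release (a joint): red release lever, turning on a shaft along the stand's x, rad: 0 pawl engaged; grows as its roller is squeezed towards the post; from about 0.13 the pawl is clear of the teeth and the arm is free to fall unless held; 0.18 is its stop. Its spring takes 5 N at the roller to start, 10 N at the stop. It rocks by itself as the pawl rides over teeth and rests at about 0.1 on a tooth's slope.
- thumb: red thumb roller of the release, lying along the stand's x, 14 mm diameter, 18 mm long; origin at its centre, at rest 30 mm to the +y side of grip_post and 1.5 mm higher; it rides with the arm. Post and roller together measure 45 mm along y, 39 mm when squeezed to the stop (the roller moves 6 mm towards the post, which does not yield; the arm is free from 41 mm).
- bar_center (a point): centre (half-way up) of the loose copper bar, 12 (its x) x 90 (its y) x 10 mm high, 0.09 kg, lying flat on the table in front of the stand; either end may go in first
- collet_1: loose steel spring collet 26 mm diameter, 34 mm high, standing on the table to the left of the stand; origin at the centre of its foot
- collet_2: loose steel spring collet 29 mm diameter, 36 mm high, standing on the table to the left of the stand; origin at the centre of its foot

How it is judged:
By the outcome, as a careful person would: the job done as asked, in the order asked, and still so for the second after the job is handed in, with the robot touching nothing.
It also fails if it takes over 64 s, if anything falls off the work surface, if the arm or the gripper's body presses on something with over 40 N, if the wrist force passes 120 N, or if a joint passes its speed limit or range.

ROBOT

A 6-joint arm with a two-finger parallel gripper is mounted at the origin on a cart in front of the work surface, level with it; the furniture and walls round the work are solid. World frame = base frame: x ahead of the robot, y to its left, z up, the work surface at z = 0. Lengths are in mm, angles in rad, forces in N, time in s.
With the tool pointing down it reaches from about 325 to 850 mm from the base axis. Payload 15.5 kg.
Tool frame: the origin (TCP) lies at the very end of the fingers, on their centre line; the grasp point (between the pads) lies 19 mm behind it; z points along the fingers, y is the direction in which the jaws open and shut (so a half turn about z gives the same grasp; the last joint's range is limited). The gripper opens to 91 mm and grips with 3 to 60 N. Pads are 32 mm wide; open, the fingers measure 118 mm over their backs; the gripper's body (76 mm by 178 mm) begins 60 mm behind the grasp point.
Start: joints at [-0.096, 0.494, 1.345, -0, 1.302, -0.096], TCP at [625.001, 0.003, 213.915] pointing down, gripper open.
Joint ranges: [-2.91, 2.91], [-0.82, 2.16], [0.22, 2.67], [-1.22, 4.37], [0.12, 2.79], [-3.08, 3.08]. Speed limits (rad/s): [1.89, 1.89, 2.57, 3.01, 3.01, 3.01].

INTERFACE

Orientations are given as a unit quaternion [x, y, z, w].
In Python, from station import arm gives the robot as it stands.
- The arm moves only by the shell command python3 -m handwheel 'ROWS'. ROWS is JSON, a list of rows, each a list of 5 numbers: the opening, from -1 (shut) to 1 (fully open), then the shift along the world's x, y, z in mm, then the turn about the world's z in rad. A call has exactly 10 rows; each row is the pose to reach, as a shift and turn from the pose commanded when the call began; what a row does not reach only later rows make up. A row lasts 1/12 s, in which the tool goes at most 41.7 mm and 7.16 degrees, less where a joint would pass 70% of its speed; a pose out of reach is approached as far as the arm can. A call with a gripper value outside its range is refused whole. The fingers move at their own pace and stop on an object; the grip force is fixed at half the most. Time passes only in rows, so rows that repeat a pose let the fingers close, or fill a call up. It gives the time, the measured TCP pose, the force and the opening at its end, in the units of the state.
- arm.read_state(): the state, without advancing time (a new reading comes with each control period).
- arm.grab_frame(name): name is "scene" or "side" or "wrist"; returns a dict with "color" (420x560x3 uint8, red, green, blue), "fx", "fy", "cx", "cy" (pixels), "extrinsics" (4x4, takes a point from camera to world coordinates); the wrist camera has in their place "T_tool_cam" (4x4, takes a point from camera to tool coordinates, whose origin is the TCP and whose axes are the flange's). Camera axes: x right, y down, z forward; pixel columns grow to the right and rows downward; lengths in mm; the calibration is good to about 2 mm. A picture is of the moment at which its call begins: read the wrist's pose just before it. There is no depth.
- arm.hand_in(): hands the job in, once; it reports no verdict.
The state is a dict: "time": time; "joints": joint angles; "joint_velocities": joint speeds; "tau": joint torques, N m; "position": TCP position; "tool_rot": TCP orientation; "ft_force": force on the tool from outside, world axes, zero at the start; "wrist_torque": the same for the moment, N m; "opening": finger opening in mm.
Only numpy, scipy, OpenCV 4.12 (cv2) and the standard library are available. Lean on these libraries where they do the work, as an engineer would, in place of code of your own. Each camera call takes 0.05 s, during which the arm holds its last target.

## Working session

There is one attempt and no reset: what is moved stays moved. The work goes in short steps, Python scripts to look and compute and a shell command to move; the robot and the scene stay as the last step left them, time stands still between calls to the robot, and variables do not carry over. Pictures are saved under pics/ and viewed, and the job is handed in when it is done.

```bash
ls; mkdir -p pics
python3 - <<'E'
from station import arm
import cv2
print(arm.read_state())
for n in ["scene","side","wrist"]:
    f=arm.grab_frame(n)
    cv2.imwrite(f"pics/{n}0.png",f["color"][:,:,::-1])
    print(n,f["fx"],f["fy"],f["cx"],f["cy"],f.get("extrinsics",f.get("T_tool_cam")))
E
```

```text
pics
{'time': 0.0, 'joints': array([-9.55017107e-02,  4.94166390e-01,  1.34610918e+00, -1.69309766e-05,
        1.30250324e+00, -9.55042770e-02]), 'joint_velocities': array([-4.40419269e-05,  1.08192168e-03,  1.41865038e-03, -2.37948980e-04,
        5.02847054e-05, -2.15312233e-03]), 'tau': array([-1.07322368e-03, -8.78814626e+01, -3.81857479e+01,  7.05250050e-02,
        5.33505273e-02, -1.50444166e-04]), 'position': array([6.24630474e+02, 3.17459301e-02, 2.13356146e+02]), 'tool_rot': array([ 7.07104159e-01,  7.07109154e-01, -3.83761241e-04, -4.52251977e-04]), 'ft_force': array([0.00780981, 1.0033725 , 0.19742011]), 'wrist_torque': array([-0.03928989, -0.00301685, -0.005755  ]), 'opening': 91.35330290522663}
scene 521.9587064604535 521.9587064604535 282.7529222771467 206.83953696667672 [[ 9.13741645e-01 -2.95271499e-01  2.79089500e-01  3.12844422e+02]
 [-4.06048189e-01 -6.87622241e-01  6.01914048e-01 -3.94800782e+02]
 [ 1.41800840e-02 -6.63317718e-01 -7.48203535e-01  7.11920785e+02]
 [ 0.00000000e+00  0.00000000e+00  0.00000000e+00  1.00000000e+00]]
side 532.243407938928 532.243407938928 285.76353739449684 221.50503642335025 [[ 9.06088911e-01 -2.82194524e-01  3.15228705e-01  2.71313710e+02]
 [-4.23065622e-01 -6.11867057e-01  6.68306954e-01 -4.50349656e+02]
 [ 4.28549718e-03 -7.38907948e-01 -6.73792757e-01  6.50107679e+02]
 [ 0.00000000e+00  0.00000000e+00  0.00000000e+00  1.00000000e+00]]
wrist 318.29832519034767 318.29832519034767 280.2115401550305 210.0117060739725 [[ 8.08180728e-04 -9.57368372e-01 -2.88868736e-01  8.17334264e+01]
 [ 9.99999517e-01  6.12172406e-04  7.68881537e-04  7.14496307e-01]
 [-5.59265396e-04 -2.88869218e-01  9.57368405e-01 -1.70403063e+02]
 [ 0.00000000e+00  0.00000000e+00  0.00000000e+00  1.00000000e+00]]
```

View pics/scene0.png

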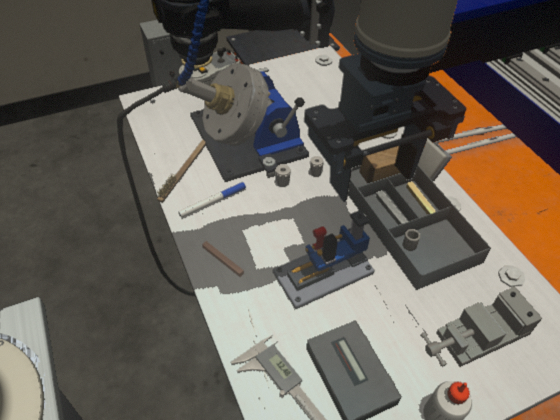

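View pics/side0.png

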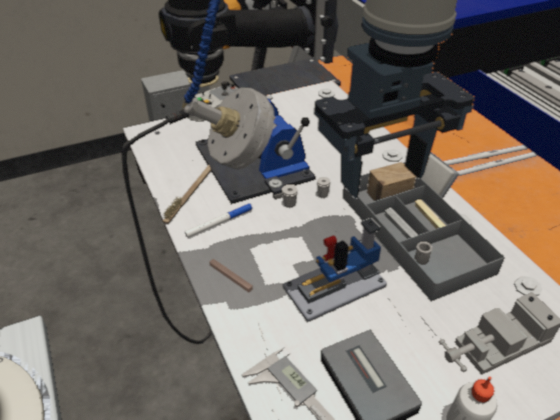

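View pics/wrist0.png

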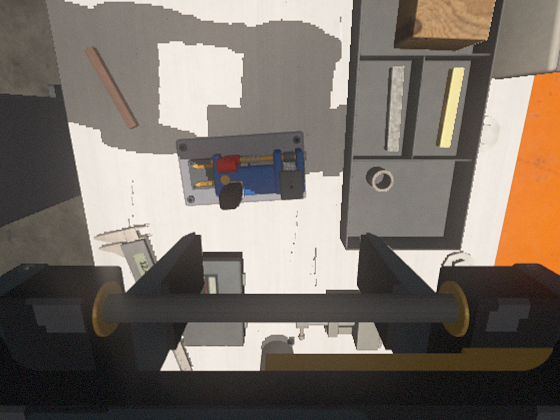

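```bash
cat > h.py <<'E'
import numpy as np, cv2
from scipy.spatial.transform import Rotation as R
from station import arm
def cam(name):
    s=arm.read_state(); f=arm.grab_frame(name)
    if name=="wrist":
        T=np.eye(4);T[:3,:3]=R.from_quat(s["tool_rot"]).as_matrix();T[:3,3]=s["position"]
        E=T@f["T_tool_cam"]
    else: E=f["extrinsics"]
    K=np.array([[f["fx"],0,f["cx"]],[0,f["fy"],f["cy"]],[0,0,1]])
    return f["color"][:,:,::-1].copy(),K,E
def save(name,tag):
    im,K,E=cam(name); cv2.imwrite(f"pics/{tag}.png",im); np.savez(f"pics/{tag}.npz",K=K,E=E); return im,K,E
def load(tag):
    d=np.load(f"pics/{tag}.npz"); return cv2.imread(f"pics/{tag}.png"),d["K"],d["E"]
def back(K,E,uv,z):
    d=E[:3,:3]@np.linalg.inv(K)@np.array([uv[0],uv[1],1.]); o=E[:3,3]
    return o+d*(z-o[2])/d[2]
def proj(K,E,P):
    p=np.linalg.inv(E)@np.r_[P,1]; q=K@p[:3]; return q[:2]/q[2]
def crop(tag,x0,y0,x1,y1,k,out):
    im=cv2.imread(f"pics/{tag}.png")[y0:y1,x0:x1]
    cv2.imwrite(f"pics/{out}.png",cv2.resize(im,None,fx=k,fy=k,interpolation=cv2.INTER_CUBIC))
E
python3 - <<'E'
from h import *
for n in ["scene","side","wrist"]: save(n,n+"1")
crop("wrist1",70,30,350,240,2.8,"w1c")
crop("scene1",190,140,390,310,4,"s1c")
crop("side1",190,160,390,320,4,"d1c")
E
```

```text
(no output)
```

View pics/w1c.png

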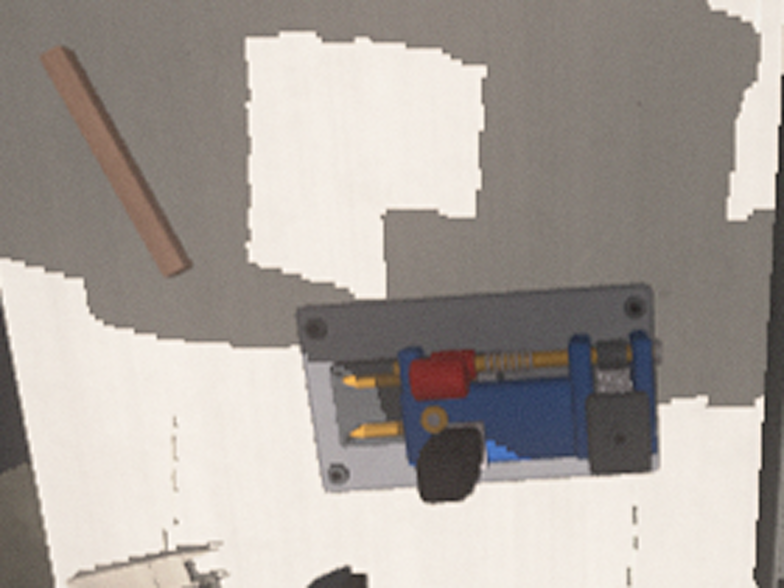

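View pics/s1c.png

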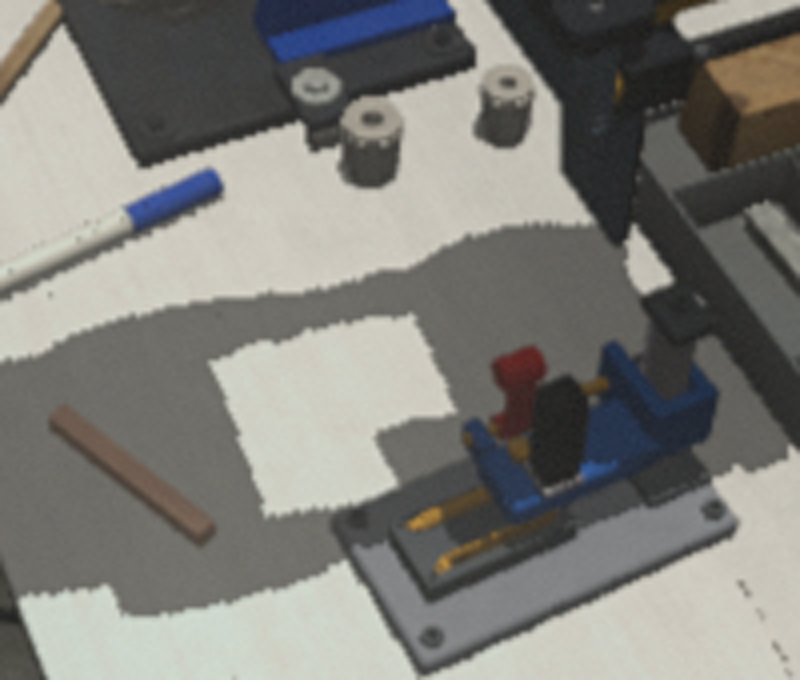

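View pics/d1c.png

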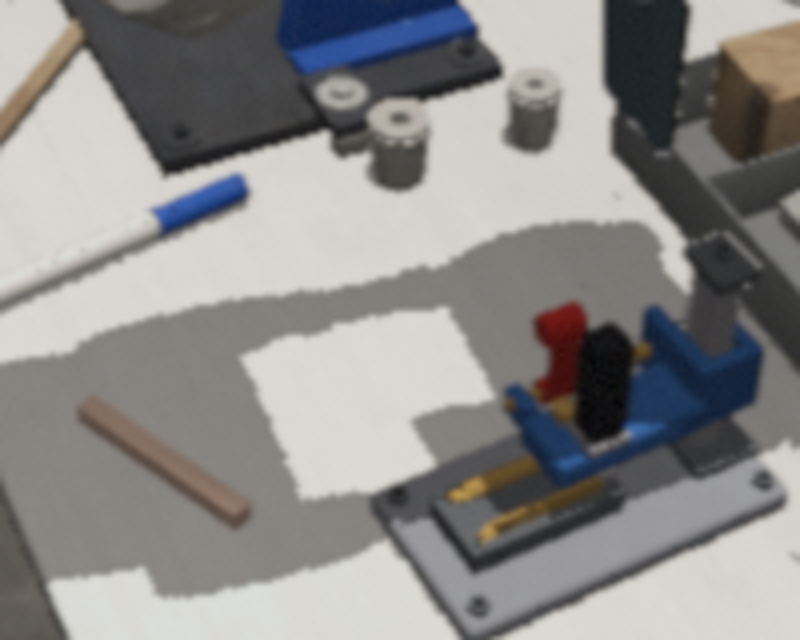

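```bash
cat > m.py <<'E'
from h import *
from scipy.optimize import least_squares
O={"wrist1":(70,30,2.8),"scene1":(190,140,4),"side1":(190,160,4)}
C={t:load(t)[1:] for t in O}
def px(t,u): a,b,k=O[t]; return np.array([a+u[0]/k,b+u[1]/k])
E
python3 - <<'E'
from m import *
FL,FR,BR,BL=(-63,40),(-63,-40),(85,-40),(85,40)
obs=[("wrist1",(297,308),FL),("wrist1",(652,285),BL),("wrist1",(658,470),BR),("wrist1",(325,490),FR),
("scene1",(335,520),FL),("scene1",(424,662),FR),("scene1",(737,520),BR),
("side1",(375,500),FL),("side1",(470,628),FR),("side1",(785,490),BR)]
def w(p,c,z): 
    th=p[2];return np.array([p[0]+c[0]*np.cos(th)-c[1]*np.sin(th),p[1]+c[0]*np.sin(th)+c[1]*np.cos(th),z])
for sel in (["wrist1"],["scene1"],["side1"],list(O)):
    f=lambda p:np.concatenate([proj(*C[t],w(p,c,12))-px(t,u) for t,u,c in obs if t in sel])
    r=least_squares(f,[600,150,0]);print(sel,r.x,r.fun.round(1))
p=r.x
for t,u in [("wrist1",(53,57)),("wrist1",(175,266)),("scene1",(60,412)),("scene1",(208,532)),("side1",(88,403)),("side1",(240,513))]:
    print("bar end",t,back(*C[t],px(t,u),10).round(1))
for t,u in [("scene1",(370,183)),("scene1",(505,143)),("side1",(398,186)),("side1",(532,148))]:
    print("collet foot front",t,back(*C[t],px(t,u),0).round(1))
# arm height: post top centre at x=8,y=-12,z=98+h
for t,u in [("wrist1",(452,435)),("scene1",(564,392)),("side1",(607,342))]:
  for h in (3.5,11.5,19.5):
    print(t,u,h,[ (proj(*C[t],w(p,(8,-12),98+h))-[O[t][0],O[t][1]])*O[t][2]],
     (proj(*C[t],w(p,(8,18),78+h))-[O[t][0],O[t][1]])*O[t][2])
E
```

```text
['wrist1'] [5.70197362e+02 1.81198047e+01 6.27061286e-02] [-1.5 -0.9  1.  -0.9  1.6  1.1 -1.1  1.2]
['scene1'] [5.69507470e+02 1.76053334e+01 7.63301055e-02] [-1.7 -1.3  0.2  1.4  1.4 -0.4]
['side1'] [5.68799674e+02 1.94461549e+01 7.73662134e-02] [-2.1 -1.9  0.4  1.9  1.6 -0.6]
['wrist1', 'scene1', 'side1'] [5.69770538e+02 1.82306936e+01 6.68452892e-02] [-2.  -0.7  0.5 -1.3  1.3  0.7 -1.3  1.3 -1.6 -2.  -0.2  0.8  1.4 -0.3
 -1.2 -1.9  0.9  2.   2.7  0.2]
bar end wrist1 [421.6 146.5  10. ]
bar end wrist1 [457.8  69.6  10. ]
bar end scene1 [420.8 147.1  10. ]
bar end scene1 [456.3  65.5  10. ]
bar end side1 [419.6 148.4  10. ]
bar end side1 [454.1  67.3  10. ]
collet foot front scene1 [599.6 226.8   0. ]
collet foot front scene1 [670.2 225.6   0. ]
collet foot front side1 [599.4 229.3   0. ]
collet foot front side1 [669.4 227.6   0. ]
wrist1 (452, 435) 3.5 [array([444.81532046, 473.88357707])] [443.97678247 373.52390874]
wrist1 (452, 435) 11.5 [array([440.94322683, 480.31008212])] [440.22077902 377.11581645]
wrist1 (452, 435) 19.5 [array([436.85686729, 487.09220381])] [436.26453091 380.89922036]
scene1 (564, 392) 3.5 [array([563.06308854, 403.29267565])] [518.32183613 380.37774392]
scene1 (564, 392) 11.5 [array([564.87155134, 389.90194262])] [519.72175891 367.35869965]
scene1 (564, 392) 19.5 [array([566.70847688, 376.30045777])] [521.14281381 354.14313035]
side1 (607, 342) 3.5 [array([610.93776936, 353.4579179 ])] [563.11048414 341.2133198 ]
side1 (607, 342) 11.5 [array([612.63530051, 337.79721629])] [564.41579577 326.11352835]
side1 (607, 342) 19.5 [array([614.35687245, 321.91472458])] [565.73882878 310.80873669]
```

```bash
python3 -m handwheel '[[1,-30,-10,0,0.067],[1,-46,-20,-15,0.067],[1,-46,-20,-25,0.067],[1,-46,-20,-25,0.067],[1,-46,-20,-25,0.067],[1,-46,-20,-25,0.067],[1,-46,-20,-25,0.067],[1,-46,-20,-25,0.067],[1,-46,-20,-25,0.067],[1,-46,-20,-25,0.067]]'
python3 - <<'E'
from h import *
save("wrist","wrist2")
crop("wrist2",140,20,420,240,2.8,"w2c")
E
```

```text
time: 1.13
position: [579.3, -19.9, 189.1]
tool_rot: [0.683, 0.73, 0.0, 0.0]
ft_force: [-0.3, -0.1, 0.1]
opening: 91.0
```

View pics/w2c.png

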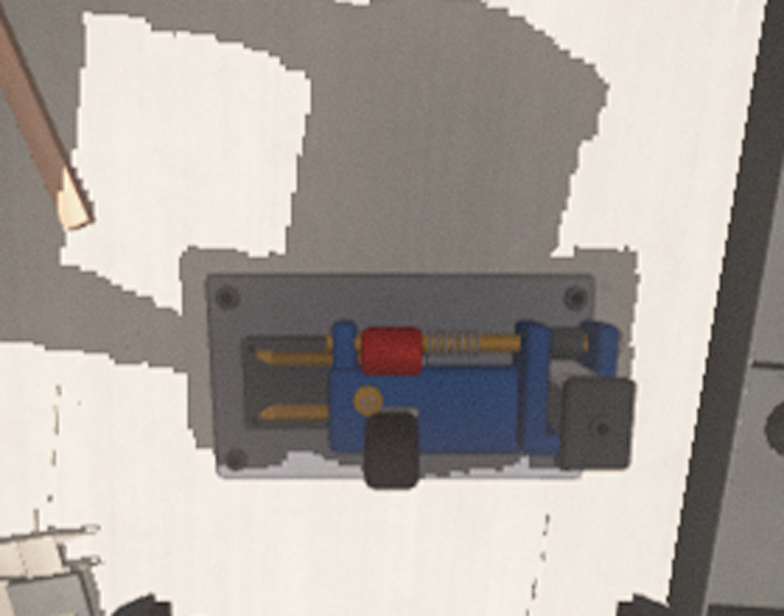

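Run:
```python
from m import *
O["wrist2"]=(140,20,2.8); C["wrist2"]=load("wrist2")[1:]
FL,FR,BR,BL=(-63,40),(-63,-40),(85,-40),(85,40)
obs=[("wrist2",(207,275),FL),("wrist2",(594,274),BL),("wrist2",(580,478),BR),("wrist2",(218,478),FR)]
def w(p,c,z): 
    th=p[2];return np.array([p[0]+c[0]*np.cos(th)-c[1]*np.sin(th),p[1]+c[0]*np.sin(th)+c[1]*np.cos(th),z])
f=lambda p:np.concatenate([proj(*C[t],w(p,c,12))-px(t,u) for t,u,c in obs])
r=least_squares(f,[600,150,0]);print(r.x,r.fun.round(1)); p=r.x
t="wrist2"
def q(c,z): return ((proj(*C[t],w(p,c,z))-O[t][:2])*O[t][2]).round(0)
for h in (3.5,11.5,19.5):
    print(h,"post",[q((8+a,-12+b),98+h) for a,b in ((-8,-8),(8,-8),(-8,8),(8,8))],"thumb",[q((8+a,18),78+h) for a in(-9,9)])
print("collar",q((66,0),113), "bar",back(*C[t],px(t,(75,228)),10), w(p,(8,-12),0))
for u in [(0,285),(215,185)]: print("pen",back(*C["scene1"],px("scene1",u),8))
```

```text
[5.69484830e+02 1.78134658e+01 6.78720647e-02] [-1.7 -0.9  1.3 -0.5  1.6  1.  -1.2  1. ]
3.5 post [array([365., 486.]), array([419., 486.]), array([365., 432.]), array([420., 432.])] thumb [array([363., 350.]), array([421., 350.])]
11.5 post [array([365., 492.]), array([420., 492.]), array([364., 438.]), array([420., 438.])] thumb [array([362., 352.]), array([422., 352.])]
19.5 post [array([364., 499.]), array([421., 499.]), array([363., 443.]), array([421., 443.])] thumb [array([361., 355.]), array([423., 355.])]
collar [600. 426.] bar [456.23917211  66.10477634  10.        ] [578.28024996   6.38365463   0.        ]
pen [419.15092237 227.15339326   8.        ]
pen [529.40319674 247.09241786   8.        ]
```

```bash
python3 -m handwheel '[[0,-1,13,-20,0],[0,-1,26,-40,0],[0,-1,26,-50,0],[0,-1,26,-60,0],[0,-1,26,-60,0],[0,-1,26,-75,0],[0,-1,26,-95,0],[0,-1,26,-115,0],[0,-1,26,-121,0],[0,-1,26,-121,0]]'
python3 - <<'E'
from h import *
save("scene","scene3")
crop("scene3",230,180,400,310,4.5,"s3c")
print(arm.read_state()["position"],arm.read_state()["ft_force"])
E
```

```text
time: 2.02
position: [577.6, 5.5, 67.2]
tool_rot: [0.683, 0.73, -0.001, -0.001]
ft_force: [0.7, 0.4, -0.5]
opening: 45.3
[578.17423376   5.57456769  68.28778089] [-0.91775815  0.14622352  1.77851655]
```

View pics/s3c.png

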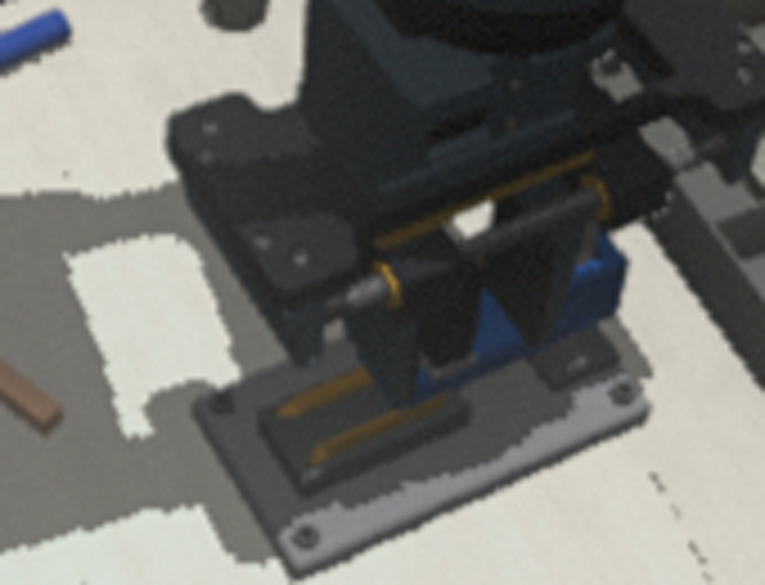

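```bash
python3 -m handwheel '[[-1,0,0,0,0],[-1,0,0,0,0],[-1,0,0,0,0],[-1,0,0,0,0],[-1,0,0,0,0],[-1,0,0,0,0],[-1,0,0,0,0],[-1,0,0,0,0],[-1,0,0,0,0],[-1,0,0,0,0]]'; python3 -m handwheel '[[-1,0,0,1,0],[-1,0,0,2,0],[-1,0,0,3,0],[-1,0,0,4,0],[-1,0,0,5,0],[-1,0,0,6,0],[-1,0,0,7,0],[-1,0,0,8,0],[-1,0,0,9,0],[-1,0,0,10,0]]'
python3 -m handwheel '[[-1,0,0,1,0],[-1,0,0,2,0],[-1,0,0,3,0],[-1,0,0,4,0],[-1,0,0,5,0],[-1,0,0,6,0],[-1,0,0,7,0],[-1,0,0,8,0],[-1,0,0,8,0],[-1,0,0,8,0]]'
python3 - <<'E'
from h import *
save("side","side4")
crop("side4",230,180,400,320,4.5,"s4c")
E
```

```text
time: 2.9
position: [576.9, 5.9, 68.0]
tool_rot: [0.683, 0.73, -0.001, -0.001]
ft_force: [-5.8, -2.0, 3.5]
opening: 15.7
time: 3.73
position: [576.9, 5.9, 77.7]
tool_rot: [0.683, 0.73, -0.001, -0.001]
ft_force: [-6.9, -1.6, -4.0]
opening: 15.8
time: 4.57
position: [576.9, 5.9, 85.7]
tool_rot: [0.683, 0.73, -0.001, -0.001]
ft_force: [-8.0, -2.0, -2.6]
opening: 15.8
```

View pics/s4c.png

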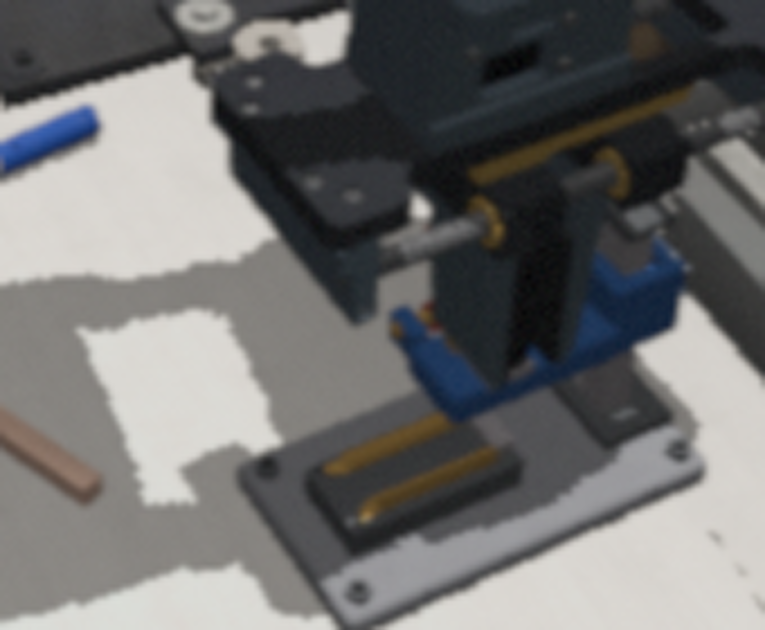

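Run:
```python
from m import *
p=[568.2,17.8,.0675]
def w(c,z): 
    th=p[2];return np.array([p[0]+c[0]*np.cos(th)-c[1]*np.sin(th),p[1]+c[0]*np.sin(th)+c[1]*np.cos(th),z])
outs=[]
for t in ("scene1","side1"):
  im,K,E=load(t)
  x0,y0=[int(v) for v in proj(K,E,w((8,0),70))-[40,45]]
  k=6.6
  for h,col in ((3.5,(0,255,0)),(11.5,(0,255,255)),(19.5,(255,0,255))):
    c=cv2.resize(im[y0:y0+90,x0:x0+60+20],None,fx=3.3,fy=3.3,interpolation=cv2.INTER_CUBIC)
    def d(pts,closed=True):
        P=np.array([(proj(K,E,w(a,z))-[x0,y0]+.5)*3.3 for a,z in pts]).round().astype(int)
        cv2.polylines(c,[P],closed,col,1)
    d([((8+a,-12+b),98+h) for a,b in((-8,-8),(8,-8),(8,8),(-8,8))])
    d([((0,-20),98+h),((0,-20),46.5+h),((16,-20),46.5+h),((16,-20),98+h)],False)
    d([((8+a,18+7),78+h) for a in(-9,9)]+[((8+a,18-7),78+h) for a in(9,-9)])
    d([((60+a,b),113) for a,b in((0,-7),(12,-7),(12,7),(0,7))])
    outs.append(c)
cv2.imwrite("pics/ov.png",np.vstack([np.hstack(outs[:3]),np.hstack(outs[3:])]))
print(cv2.imread("pics/ov.png").shape)
```

```text
(594, 792, 3)
```

View pics/ov.png

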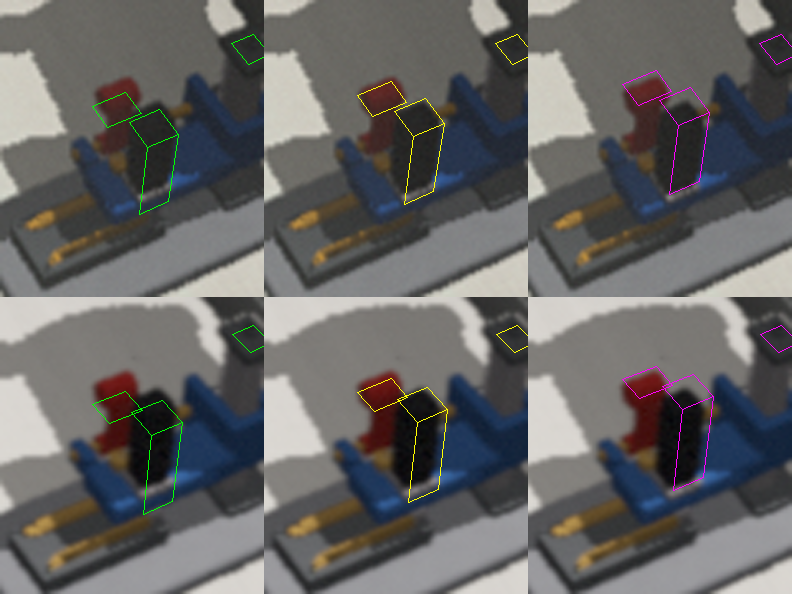

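```bash
python3 -m handwheel '[[-1,0,0,1,0],[-1,0,0,2,0],[-1,0,0,3,0],[-1,0,0,4,0],[-1,0,0,5,0],[-1,0,0,6,0],[-1,0,0,7,0],[-1,0,0,8,0],[-1,0,0,8.5,0],[-1,0,0,8.5,0]]'; python3 -m handwheel '[[-1,0,0,0,0],[-1,0,0,-0.5,0],[-1,0,0,-1,0],[-1,0,0,-1.5,0],[-1,0,0,-2,0],[-1,0,0,-2,0],[-1,0,0,-2,0],[-1,0,0,-2,0],[-1,0,0,-2,0],[-1,0,0,-2,0]]'
```

```text
time: 5.45
position: [576.9, 5.9, 94.3]
tool_rot: [0.683, 0.73, -0.001, -0.001]
ft_force: [-7.9, -2.8, -2.0]
opening: 15.4
time: 6.28
position: [576.9, 5.9, 92.4]
tool_rot: [0.683, 0.73, -0.001, -0.001]
ft_force: [-7.5, -2.2, 0.6]
opening: 15.8
```

```bash
python3 -m handwheel '[[0,0,0,0,0],[0,0,0,0,0],[0,0,0,0,0],[0,0,0,0,0],[0,0,0,0,0],[0,0,0,20,0],[0,0,0,45,0],[0,0,0,75,0],[0,-30,10,80,0],[0,-60,30,80,0]]'
python3 - <<'E'
from h import *
save("side","side5");save("scene","scene5")
from m import *
p=[568,17.3,.0675]
def w(c,z): 
    th=p[2];return np.array([p[0]+c[0]*np.cos(th)-c[1]*np.sin(th),p[1]+c[0]*np.sin(th)+c[1]*np.cos(th),z])
outs=[]
for t in ("scene5","side5"):
  im,K,E=load(t)
  x0,y0=[int(v) for v in proj(K,E,w((8,0),80))-[40,45]]
  for h,col in ((27.5,(0,255,0)),(35.5,(0,255,255))):
    c=cv2.resize(im[y0:y0+90,x0:x0+60+20],None,fx=3.3,fy=3.3,interpolation=cv2.INTER_CUBIC)
    def d(pts,closed=True):
        P=np.array([(proj(K,E,w(a,z))-[x0,y0]+.5)*3.3 for a,z in pts]).round().astype(int)
        cv2.polylines(c,[P],closed,col,1)
    d([((8+a,-12+b),98+h) for a,b in((-8,-8),(8,-8),(8,8),(-8,8))])
    d([((0,-20),98+h),((0,-20),46.5+h),((16,-20),46.5+h),((16,-20),98+h)],False)
    outs.append(c)
cv2.imwrite("pics/ov5.png",np.vstack([np.hstack(outs[:2]),np.hstack(outs[2:])]))
E
```

```text
time: 7.12
position: [519.8, 35.0, 174.5]
tool_rot: [0.684, 0.73, 0.002, 0.002]
ft_force: [0.3, 1.0, -0.2]
opening: 45.6
```

View pics/ov5.png

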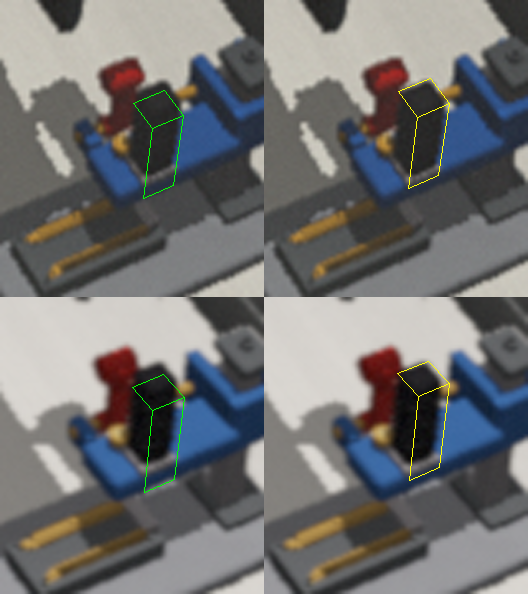

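```bash
python3 -m handwheel '[[0,-20,15,0,0.1],[0,-45,35,0,0.2],[0,-75,50,0,0.3],[0,-80,50,0,0.37],[0,-80,50,0,0.37],[0,-80,50,0,0.37],[0,-80,50,0,0.37],[0,-80,50,0,0.37],[0,-80,50,0,0.37],[0,-80,50,0,0.37]]'
python3 - <<'E'
from h import *
save("wrist","wrist6")
E
```

```text
time: 8.05
position: [438.5, 85.7, 172.3]
tool_rot: [0.538, 0.843, -0.0, 0.0]
ft_force: [-0.3, -0.4, -0.9]
opening: 45.8
```

View pics/wrist6.png

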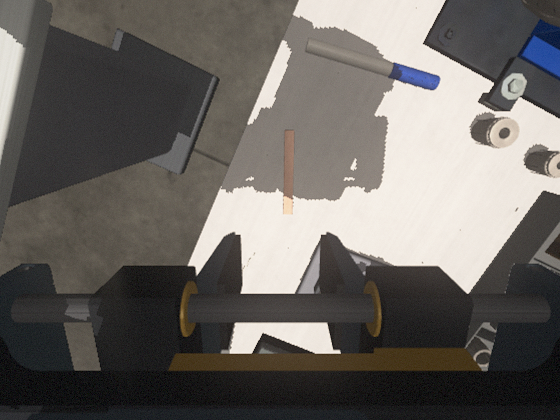

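Run:
```python
from h import *
im,K,E=load("wrist6")
c=im[110:230,260:320]
cv2.imwrite("pics/w6c.png",cv2.resize(c,None,fx=5,fy=5,interpolation=cv2.INTER_CUBIC))
print(np.degrees(np.arctan2(E[1,0],E[0,0])))
```

```text
25.00860201897171
```

View pics/w6c.png

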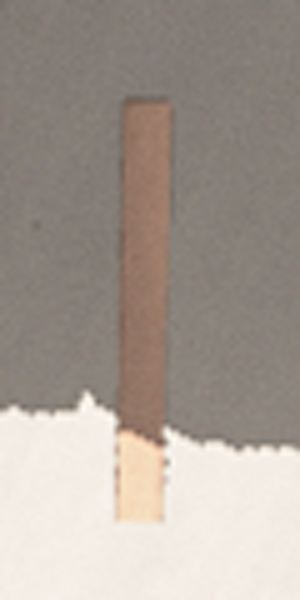

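Run:
```python
from h import *
im,K,E=load("wrist6")
P=[back(K,E,(260+u/5-.4,110+v/5-.4),10) for u,v in ((124,100),(171,100),(163,520),(116,520))]
a=(P[0]+P[1])/2;b=(P[2]+P[3])/2
print(a,b,np.linalg.norm(a-b),np.linalg.norm(P[0]-P[1])); d=(b-a)[:2]/np.linalg.norm((b-a)[:2])
c=(a+b)/2;print("c",c,"ang",np.arctan2(d[1],d[0]), "turn",np.arctan2(d[1],d[0])+np.pi/2, "grasp",c[:2]-29*d)
s=arm.read_state();print(s["position"])
```

```text
[419.35736767 149.85288781  10.        ] [456.18503062  68.46582799  10.        ] 89.33157484628464 9.536641424052336
c [437.77119915 109.1593579   10.        ] ang -1.1458651574032266 turn 0.42493116939166997 grasp [425.81571502 135.58030412]
[438.36847871  85.79939874 172.31148575]
```

```bash
python3 -m handwheel '[[0,-6,25,-30,-0.01],[0,-12.6,49.8,-60,-0.01],[0,-12.6,49.8,-95,-0.01],[0,-12.6,49.8,-125,-0.01],[0,-12.6,49.8,-145,-0.01],[0,-12.6,49.8,-160,-0.01],[0,-12.6,49.8,-166,-0.01],[0,-12.6,49.8,-169,-0.01],[0,-12.6,49.8,-169,-0.01],[0,-12.6,49.8,-169,-0.01]]'
python3 - <<'E'
from h import *
save("side","side7")
crop("side7",150,180,330,320,4,"s7c")
s=arm.read_state();print(s["position"],s["ft_force"])
E
```

```text
time: 8.93
position: [425.9, 135.8, 4.1]
tool_rot: [0.541, 0.841, 0.0, 0.0]
ft_force: [0.9, 0.5, 0.0]
opening: 45.7
[426.00219186 135.84401532   4.21977352] [ 0.44560681  0.13124068 -0.33463497]
```

View pics/s7c.png

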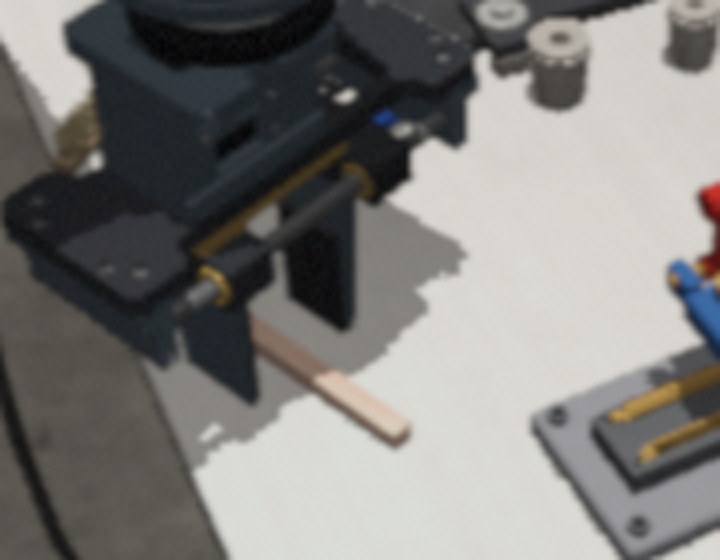

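```bash
python3 -m handwheel '[[0,0,0,-1,0],[0,0,0,-2,0],[0,0,0,-2,0],[-0.4,0,0,-2,0],[-1,0,0,-2,0],[-1,0,0,-2,0],[-1,0,0,-2,0],[-1,0,0,-2,0],[-1,0,0,-2,0],[-1,0,0,-2,0]]';  python3 -m handwheel '[[-1,0,0,2,0],[-1,0,0,10,0],[-1,0,0,20,0],[-1,0,0,35,0],[-1,0,0,55,0],[-1,0,-20,70,0.1],[-1,0,-50,70,0.2],[-1,10,-80,70,0.3],[-1,20,-100,70,0.4],[-1,20,-115,70,0.5]]'
```

```text
time: 9.82
position: [425.4, 135.8, 1.4]
tool_rot: [0.541, 0.841, -0.0, -0.0]
ft_force: [1.2, 0.6, -0.6]
opening: 9.7
time: 10.65
position: [447.4, 18.9, 72.4]
tool_rot: [0.315, 0.949, 0.0, 0.001]
ft_force: [0.9, 0.0, -0.7]
opening: 10.1
```

```bash
python3 -m handwheel '[[-1,3,-2,0,0.1],[-1,6,-4,0,0.2],[-1,9,-6,0,0.3],[-1,11,-8.5,0,0.4],[-1,11,-8.5,0,0.5],[-1,11,-8.5,0,0.6],[-1,11,-8.5,0,0.713],[-1,11,-8.5,0,0.713],[-1,11,-8.5,0,0.713],[-1,11,-8.5,0,0.713]]'
python3 - <<'E'
from h import *
save("wrist","wrist8");save("side","side8")
crop("side8",200,150,390,300,4,"s8c")
s=arm.read_state();print(s["position"],s["tool_rot"])
E
```

```text
time: 11.48
position: [456.4, 12.3, 71.7]
tool_rot: [-0.033, 0.999, -0.0, 0.0]
ft_force: [-0.4, 0.1, -1.6]
opening: 9.7
[456.36625337  12.33242693  71.56814055] [-3.33178503e-02  9.99444806e-01 -1.33299761e-05  2.55737878e-05]
```

View pics/s8c.png

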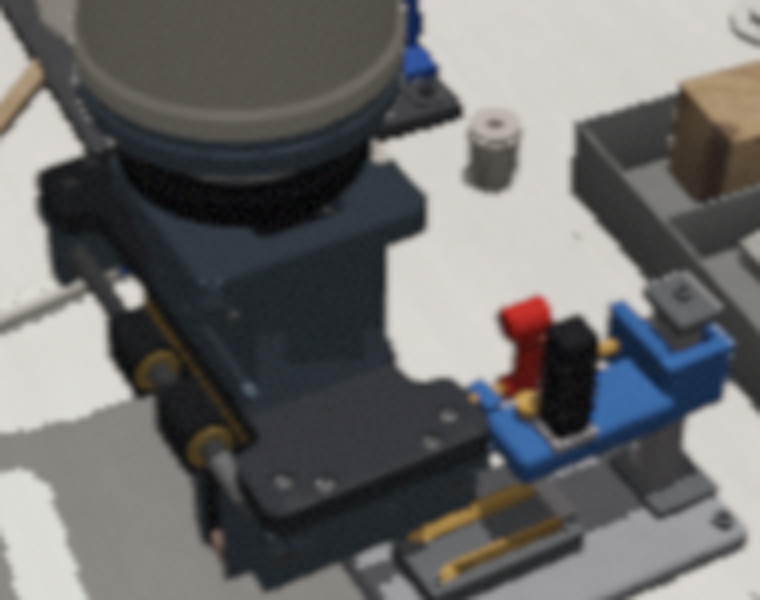

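View pics/wrist8.png

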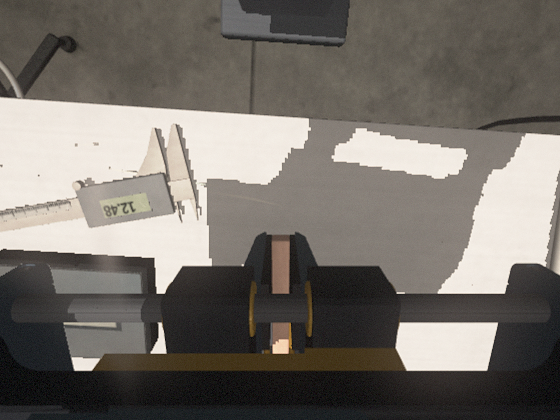

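```bash
python3 -m handwheel '[[-1,5,-1,-10,0],[-1,10,-1.3,-20,0],[-1,10,-1.3,-28,0],[-1,10,-1.3,-34,0],[-1,10,-1.3,-37,0],[-1,10,-1.3,-39,0],[-1,10,-1.3,-41,0],[-1,10,-1.3,-43,0],[-1,10,-1.3,-43,0],[-1,10,-1.3,-43,0]]'
python3 - <<'E'
from h import *
save("scene","scene9");save("side","side9")
crop("side9",250,200,390,310,5.5,"s9c")
crop("scene9",250,210,390,320,5.5,"s9d")
s=arm.read_state();print(s["position"],s["ft_force"],s["wrist_torque"])
E
```

```text
time: 12.42
position: [466.4, 11.0, 28.5]
tool_rot: [-0.035, 0.999, -0.0, 0.0]
ft_force: [0.1, -0.4, 0.1]
opening: 9.6
[466.51503949  11.01633484  28.63225181] [ 0.27242559 -1.12488056 -1.0457447 ] [0.179653   0.01183269 0.00406308]
```

View pics/s9c.png

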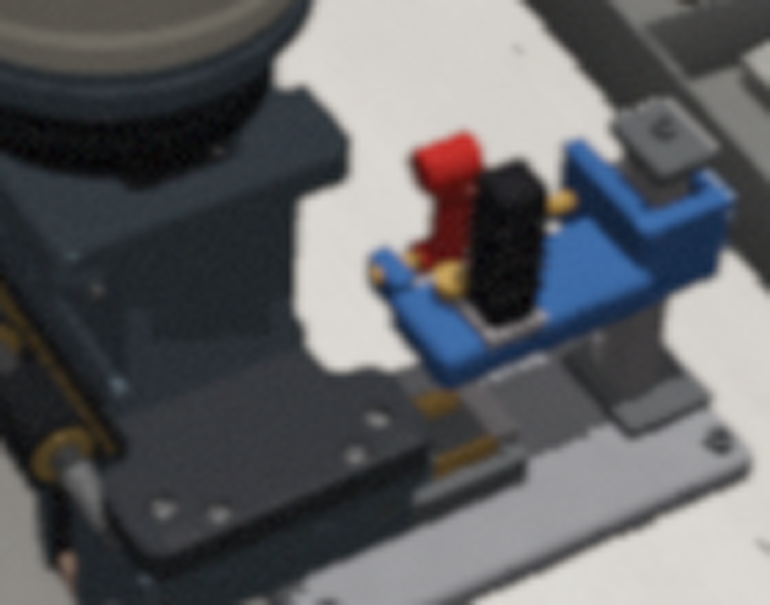

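View pics/s9d.png

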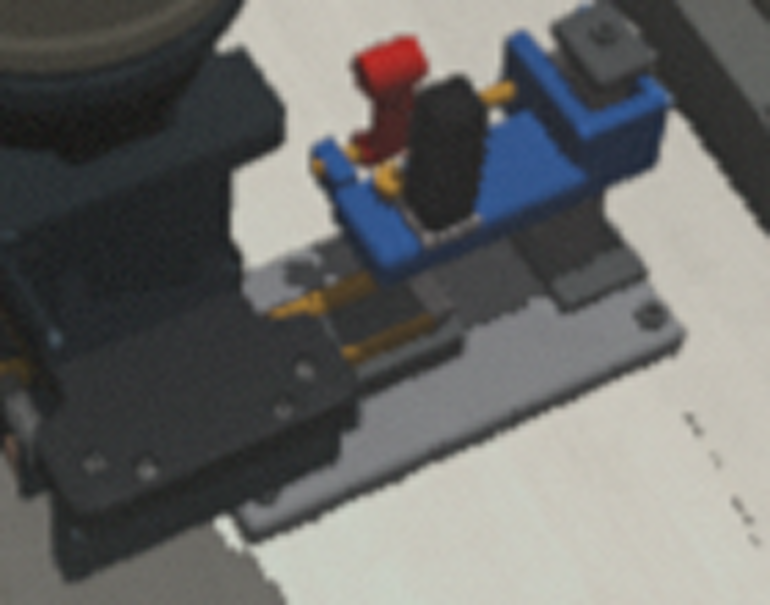

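```bash
python3 -m handwheel '[[-1,3,0.2,0,0],[-1,6,0.4,0,0],[-1,9,0.6,0,0],[-1,12,0.8,0,0],[-1,15,1,0,0],[-1,18,1.2,0,0],[-1,21,1.4,0,0],[-1,24,1.6,0,0],[-1,27,1.8,0,0],[-1,30,2,0,0]]'
python3 - <<'E'
from h import *
save("scene","scene10")
crop("scene10",250,210,390,320,5.5,"s10d")
s=arm.read_state();print(s["position"],s["ft_force"],s["wrist_torque"])
E
```

```text
time: 13.35
position: [496.7, 13.0, 28.4]
tool_rot: [-0.035, 0.999, -0.0, -0.0]
ft_force: [0.6, -0.2, -1.3]
opening: 9.6
[497.39065736  13.00019006  28.45579142] [ 0.92879118 -0.58242885 -0.21899449] [ 0.11520547 -0.0377879   0.00592209]
```

View pics/s10d.png

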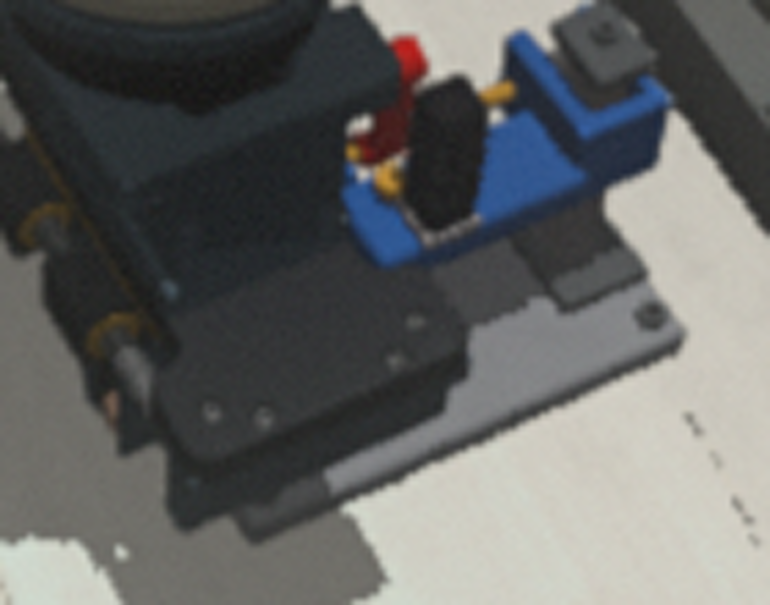

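```bash
python3 -m handwheel '[[-1,0.5,0,-0.4,0],[-1,1,0,-0.8,0],[-1,1,0,-1.2,0],[-1,1,0,-1.6,0],[-1,1,0,-2,0],[-1,1,0,-2,0],[-1,1,0,-2,0],[-1,1,0,-2,0],[-1,1,0,-2,0],[-1,1,0,-2,0]]'
```

```text
time: 14.23
position: [497.4, 13.0, 26.4]
tool_rot: [-0.035, 0.999, -0.0, 0.0]
ft_force: [-0.4, -0.6, -1.6]
opening: 9.7
```

```bash
python3 -m handwheel '[[-1,0,0,-0.2,0],[-1,0,0,-0.5,0],[-1,1,0,-0.5,0],[-1,2,0.1,-0.5,0],[-1,3,0.2,-0.5,0],[-1,4,0.3,-0.5,0],[-1,5,0.35,-0.5,0],[-1,6,0.4,-0.5,0],[-1,6,0.4,-0.5,0],[-1,6,0.4,-0.5,0]]'
```

```text
time: 15.07
position: [503.4, 13.4, 25.9]
tool_rot: [-0.035, 0.999, -0.0, -0.0]
ft_force: [-0.0, 0.1, -0.4]
opening: 9.8
```

```bash
python3 -m handwheel '[[-1,0.5,0,0,0],[-1,1,0.1,0,0],[-1,1.5,0.1,0,0],[-1,2,0.1,0,0],[-1,2.5,0.2,0,0],[-1,2.5,0.2,0,0],[-1,2.5,0.2,0,0],[-1,2.5,0.2,0,0],[-1,2.5,0.2,0,0],[-1,2.5,0.2,0,0]]'
```

```text
time: 15.9
position: [505.9, 13.6, 25.9]
tool_rot: [-0.035, 0.999, 0.0, 0.0]
ft_force: [0.3, -0.3, -1.0]
opening: 9.5
```

```bash
python3 -m handwheel '[[-1,0.5,0,0,0],[-1,1,0.1,0,0],[-1,1.5,0.1,0,0],[-1,2,0.1,0,0],[-1,2,0.1,0,0],[-1,2,0.1,0,0],[-1,2,0.1,0,0],[-1,2,0.1,0,0],[-1,2,0.1,0,0],[-1,2,0.1,0,0]]'
```

```text
time: 16.73
position: [506.1, 13.8, 25.6]
tool_rot: [-0.035, 0.999, 0.0, -0.002]
ft_force: [-9.0, -1.7, 2.4]
opening: 9.6
```

```bash
python3 -m handwheel '[[-1,-1,0,-0.2,0],[-1,-1,0,-0.4,0],[-1,-1,0,-0.4,0],[-0.6,-1,0,-0.4,0],[-0.4,-1,0,-0.4,0],[-0.4,-1,0,-0.4,0],[-0.4,-1,0,-0.4,0],[-0.4,-1,0,-0.4,0],[-0.4,-1,0,-0.4,0],[-0.4,-1,0,-0.4,0]]';python3 -m handwheel '[[-0.4,0,0,5,0],[-0.4,0,0,12,0],[-0.4,0,0,30,0],[-0.4,-20,0,60,0],[-0.4,-50,0,90,0],[-0.4,-80,0,100,0],[-0.4,-80,0,100,-0.1],[-0.4,-80,0,100,-0.2],[-0.4,-80,0,100,-0.3],[-0.4,-80,0,100,-0.4]]'
python3 - <<'E'
from h import *
save("scene","scene11");save("side","side11")
crop("scene11",240,200,390,312,5.3,"s11d")
crop("side11",250,200,400,312,5.3,"s11c")
E
```

```text
time: 17.57
position: [507.0, 13.7, 25.5]
tool_rot: [-0.035, 0.999, -0.0, 0.0]
ft_force: [-0.2, -1.2, 1.0]
opening: 27.6
time: 18.4
position: [427.0, 13.7, 126.4]
tool_rot: [0.167, 0.986, 0.0, 0.001]
ft_force: [0.5, 0.7, -1.0]
opening: 27.6
```

View pics/s11d.png

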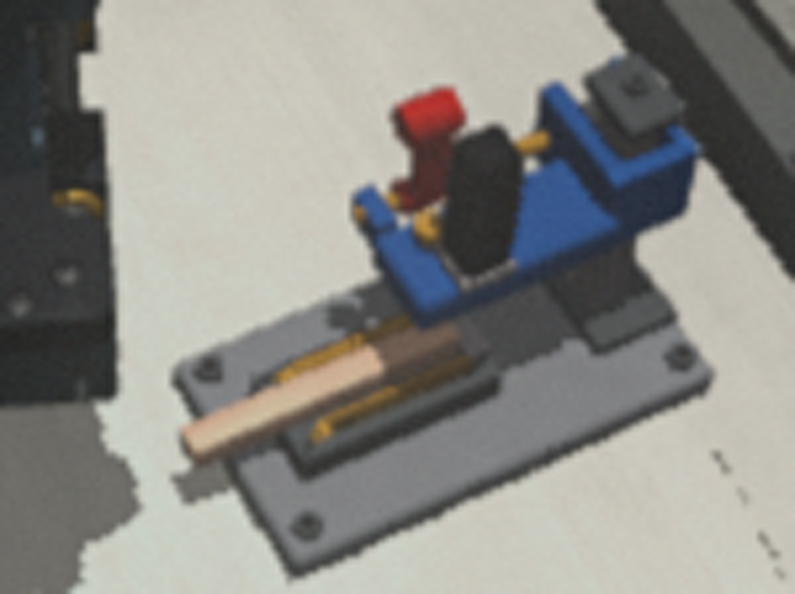

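View pics/s11c.png

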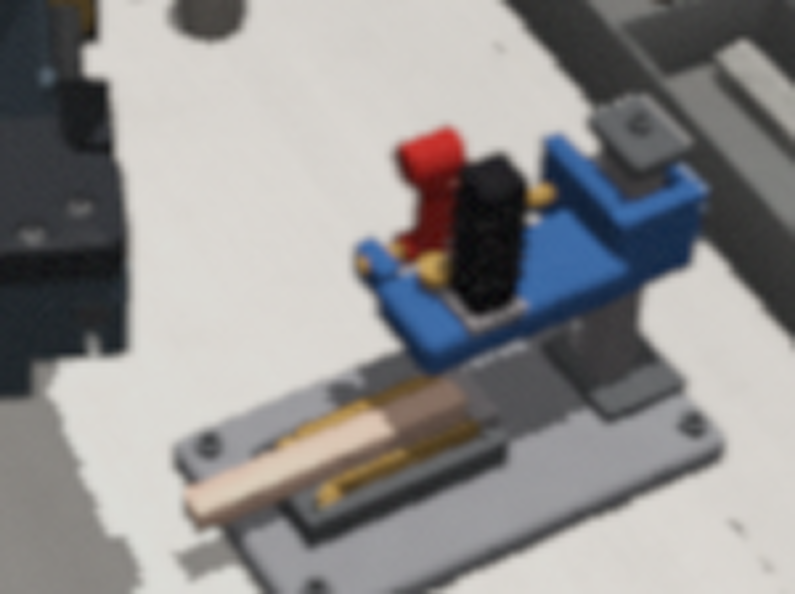

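Run:
```python
from m import *
outs=[]
for t,p in (("scene11",[569.5,17.6,.072]),("side11",[568.8,19.0,.072])):
  im,K,E=load(t)
  def w(c,z): 
    th=p[2];return np.array([p[0]+c[0]*np.cos(th)-c[1]*np.sin(th),p[1]+c[0]*np.sin(th)+c[1]*np.cos(th),z])
  x0,y0=[int(v) for v in proj(K,E,w((-20,0),30))-[48,36]]
  k=4
  c=cv2.resize(im[y0:y0+72,x0:x0+96],None,fx=k,fy=k,interpolation=cv2.INTER_CUBIC); c2=c.copy()
  def d(pts,col,closed=True):
        P=np.array([(proj(K,E,w(a,z))-[x0,y0]+.5)*k for a,z in pts]).round().astype(int)
        cv2.polylines(c,[P],closed,col,1)
  d([((-78,-6),34),((12,-6),34),((12,6),34),((-78,6),34)],(0,255,0))
  d([((-78,-6),34),((-78,-6),24),((12,-6),24)],(0,255,0),False)
  d([((-63,-40),12),((85,-40),12),((85,40),12),((-63,40),12)],(255,255,0))
  d([((-42,-7.5),30),((12,-7.5),30)],(0,0,255),False)
  d([((-42,7.5),30),((12,7.5),30)],(0,0,255),False)
  outs+=[np.hstack([c,c2])]
cv2.imwrite("pics/ov11.png",np.vstack(outs))
```

```text
(no output)
```

View pics/ov11.png

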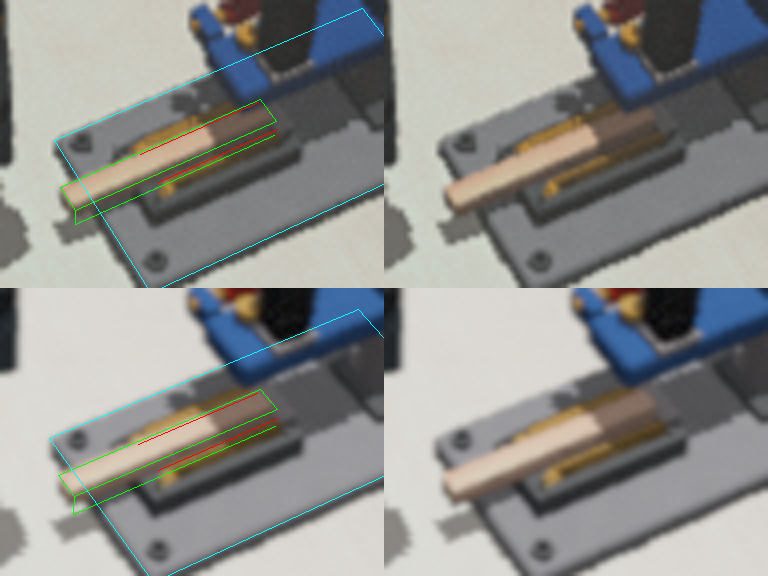

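```bash
python3 -m handwheel '[[0.23,0,0,20,0.1],[0.23,0,0,45,0.2],[0.23,30,2,45,0.3],[0.23,60,4,45,0.4],[0.23,95,6,45,0.4],[0.23,130,8,45,0.4],[0.23,149,8.3,45,0.4],[0.23,149,8.3,45,0.4],[0.23,149,8.3,45,0.4],[0.23,149,8.3,45,0.4]]'
python3 - <<'E'
from h import *
save("wrist","wrist12");save("side","side12")
s=arm.read_state();print(s["position"],s["tool_rot"])
E
```

```text
time: 19.33
position: [574.9, 22.0, 170.5]
tool_rot: [-0.036, 0.999, 0.0, -0.001]
ft_force: [-0.0, -0.2, 0.3]
opening: 56.2
[574.83121353  22.02406488 170.68228689] [-3.51902701e-02  9.99380578e-01  1.58810335e-05 -3.25163093e-04]
```

View pics/wrist12.png

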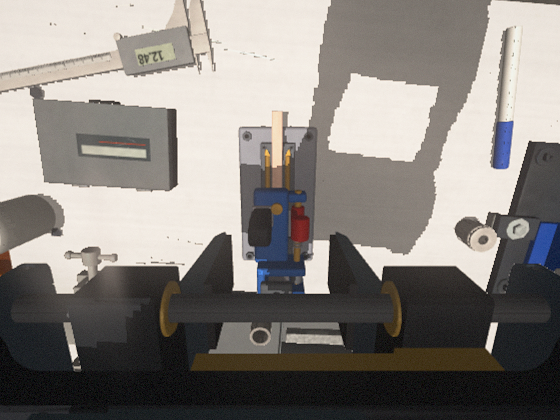

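Run:
```python
from h import *
crop("wrist12",220,95,340,275,4,"w12c")
```

```text
(no output)
```

View pics/w12c.png

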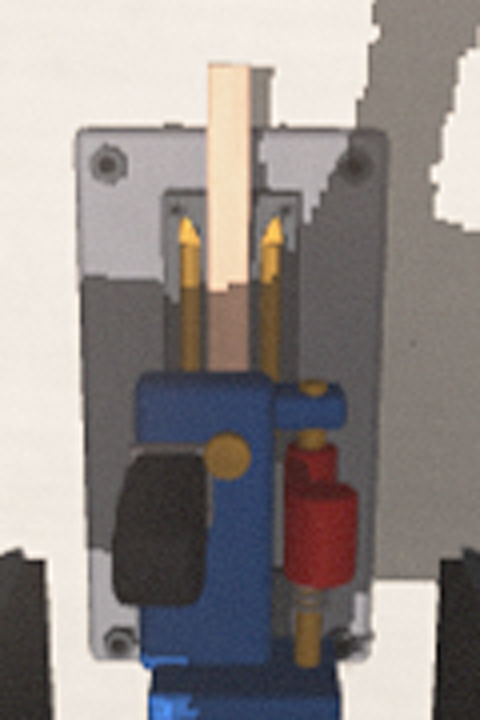

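Run:
```python
from m import *
t="wrist12";O[t]=(220,95,4); C[t]=load(t)[1:]
FL,FR=(-63,40),(-63,-40)
obs=[((77,129),FR),((389,129),FL),((90,662),(85,-40)),((372,662),(85,40))]
def w(p,c,z): 
    th=p[2];return np.array([p[0]+c[0]*np.cos(th)-c[1]*np.sin(th),p[1]+c[0]*np.sin(th)+c[1]*np.cos(th),z])
f=lambda p:np.concatenate([proj(*C[t],w(p,c,12))-px(t,u) for u,c in obs])
r=least_squares(f,[570,18,0]);p=r.x;print(p,r.fun.round(1))
def inv(P): 
    d=P[:2]-p[:2];c,s=np.cos(p[2]),np.sin(p[2]);return np.array([c*d[0]+s*d[1],-s*d[0]+c*d[1]]).round(1)
for n,u,z in (("barL",(208,65),34),("barR",(250,65),34),("midL",(207,290),34),("midR",(248,290),34),("postL",(112,600),133.5),("postR",(203,605),133.5),("rollL",(286,540),113.5),("rollR",(357,540),113.5)):
    print(n,inv(back(*C[t],px(t,u),z)))
q=lambda c,z:((proj(*C[t],w(p,c,z))-O[t][:2])*4).round()
print([q((8+a,-12+b),133.5) for a,b in ((-8,-8),(8,-8),(-8,8),(8,8))])
```

```text
[5.68892343e+02 1.89903380e+01 6.78261881e-02] [-1.1 -0.8  0.9 -0.5  0.1  0.7  0.1  1. ]
barL [-77.5  -5.6]
barR [-77.5   4.1]
midL [-25.4  -6. ]
midR [-25.5   3.9]
postL [ 13.3 -20.3]
postR [14.2 -4.3]
rollL [ 9.4 10.9]
rollR [ 9.3 24.4]
[array([112., 529.]), array([114., 614.]), array([205., 529.]), array([205., 614.])]
```

```bash
python3 -m handwheel '[[0.23,1.4,0.6,-10,0],[0.23,1.4,0.6,-20,0],[0.23,1.4,0.6,-32,0],[0.23,1.4,0.6,-44,0],[0.23,1.4,0.6,-54,0],[0.23,1.4,0.6,-62,0],[0.23,1.4,0.6,-68,0],[0.23,1.4,0.6,-72,0],[0.23,1.4,0.6,-72,0],[0.23,1.4,0.6,-72,0]]'
python3 - <<'E'
from h import *
save("wrist","wrist13");save("side","side13")
crop("wrist13",200,60,400,240,3.5,"w13c")
crop("side13",250,150,400,280,5,"s13c")
s=arm.read_state();print(s["position"],s["ft_force"])
E
```

```text
time: 20.27
position: [577.4, 22.6, 98.6]
tool_rot: [-0.035, 0.999, -0.0, 0.0]
ft_force: [-1.2, 0.3, 0.5]
opening: 56.1
[577.66206417  22.60188741  98.9939554 ] [-0.1665605  -0.60545154  0.21318165]
```

View pics/s13c.png

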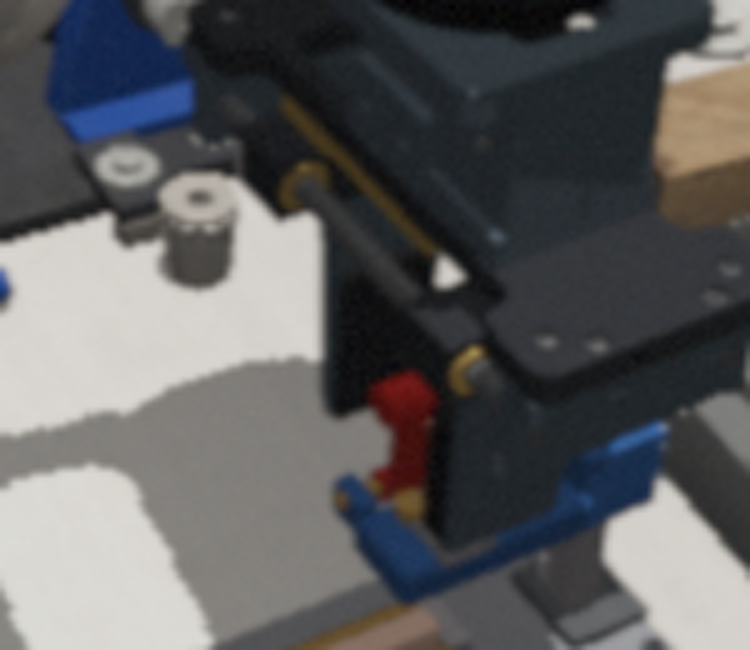

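View pics/wrist13.png

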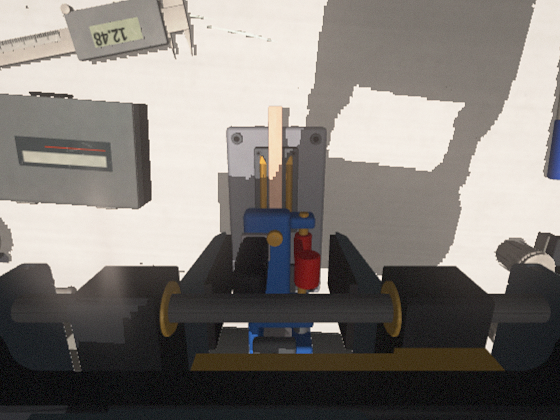

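```bash
python3 -m handwheel '[[0.2,0,0,0,0],[0.15,0,0,0,0],[0.1,0,0,0,0],[0.06,0,0,0,0],[0.06,0,0,0,0],[0.06,0,0,0,0],[0.06,0,0,0,0],[0.06,0,0,0,0],[0.06,0,0,0,0],[0.06,0,0,0,0]]'
```

```text
time: 21.2
position: [577.3, 22.6, 98.5]
tool_rot: [-0.035, 0.999, -0.0, -0.0]
ft_force: [0.1, 0.1, 0.5]
opening: 48.3
```

Now move +y in 0.25 mm steps to feel the post.

```bash
python3 -m handwheel '[[0.06,0,0.2,0,0],[0.06,0,0.4,0,0],[0.06,0,0.6,0,0],[0.06,0,0.8,0,0],[0.06,0,1,0,0],[0.06,0,1,0,0],[0.06,0,1,0,0],[0.06,0,1,0,0],[0.06,0,1,0,0],[0.06,0,1,0,0]]'
```

```text
time: 22.03
position: [577.3, 23.2, 98.5]
tool_rot: [-0.035, 0.999, -0.0, -0.0]
ft_force: [-0.0, -5.8, 0.4]
opening: 48.1
```

```bash
python3 -m handwheel '[[0.03,0,0,0,0],[0.01,0,-0.4,0,0],[-0.01,0,-0.8,0,0],[-0.03,0,-1.2,0,0],[-0.05,0,-1.6,0,0],[-0.06,0,-2,0,0],[-0.06,0,-2.3,0,0],[-0.06,0,-2.4,0,0],[-0.06,0,-2.4,0,0],[-0.06,0,-2.4,0,0]]'
```

```text
time: 22.87
position: [577.5, 20.5, 98.7]
tool_rot: [-0.035, 0.999, -0.0, 0.0]
ft_force: [0.7, -8.2, 2.0]
opening: 43.0
```

```bash
python3 -m handwheel '[[-0.08,0,-0.2,0,0],[-0.1,0,-0.6,0,0],[-0.12,0,-1,0,0],[-0.14,0,-1.5,0,0],[-0.3,0,-2,0,0],[-1,0,-2.3,0,0],[-1,0,-2.4,0,0],[-1,0,-2.4,0,0],[-1,0,-2.4,0,0],[-1,0,-2.4,0,0]]'
python3 - <<'E'
from h import *
save("side","side14")
crop("side14",250,150,400,280,5,"s14c")
s=arm.read_state();print(s["position"],s["ft_force"],s["opening"],s["wrist_torque"])
E
```

```text
time: 23.7
position: [577.6, 18.3, 98.5]
tool_rot: [-0.034, 0.999, -0.0, 0.0]
ft_force: [1.9, -7.1, -1.5]
opening: 38.2
[577.64427046  18.25025877  98.47985724] [ 1.94428672 -7.26447439 -1.81446462] 38.172865890515396 [-0.65872292 -0.30669771 -0.09483409]
```

View pics/s14c.png

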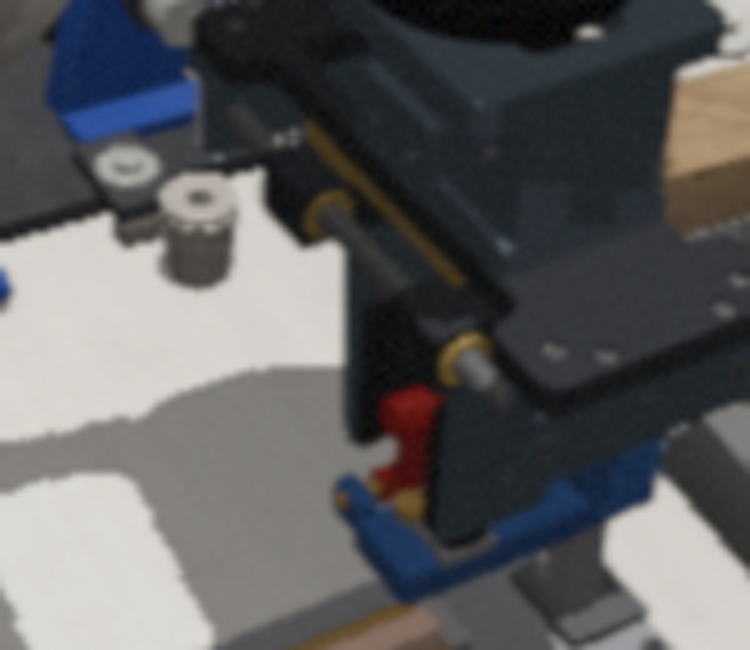

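```bash
python3 -m handwheel '[[-1,0,-0.3,-1,0],[-1,0,-0.6,-2.5,0],[-1,0,-0.7,-4,0],[-1,0,-0.7,-5.5,0],[-1,0,-0.7,-7,0],[-1,0,-0.7,-8.5,0],[-1,0,-0.7,-10,0],[-1,0,-0.7,-11.5,0],[-1,0,-0.7,-13,0],[-1,0,-0.7,-14,0]]'
```

```text
time: 24.58
position: [577.6, 18.2, 84.4]
tool_rot: [-0.035, 0.999, 0.0, 0.0]
ft_force: [5.0, -0.0, -3.1]
opening: 38.5
```

```bash
python3 -m handwheel '[[-1,0,0,-1,0],[-1,0,0,-2,0],[-1,0,0,-3,0],[-1,0,0,-4,0],[-1,0,0,-5,0],[-1,0,0,-6,0],[-1,0,0,-7,0],[-1,0,0,-8,0],[-1,0,0,-9,0],[-1,0,0,-9.5,0]]'
python3 - <<'E'
from h import *
save("side","side15")
crop("side15",250,150,400,280,5,"s15c")
s=arm.read_state();print(s["position"],s["ft_force"],s["opening"],s["wrist_torque"])
E
```

```text
time: 25.42
position: [577.6, 18.2, 74.9]
tool_rot: [-0.035, 0.999, 0.0, 0.0]
ft_force: [5.5, 0.4, -1.9]
opening: 38.4
[577.57634027  18.1627535   74.89042518] [ 5.06399164  0.06580162 -2.76270328] 38.21174950873569 [ 0.630614   -1.0381564  -0.04002186]
```

View pics/s15c.png

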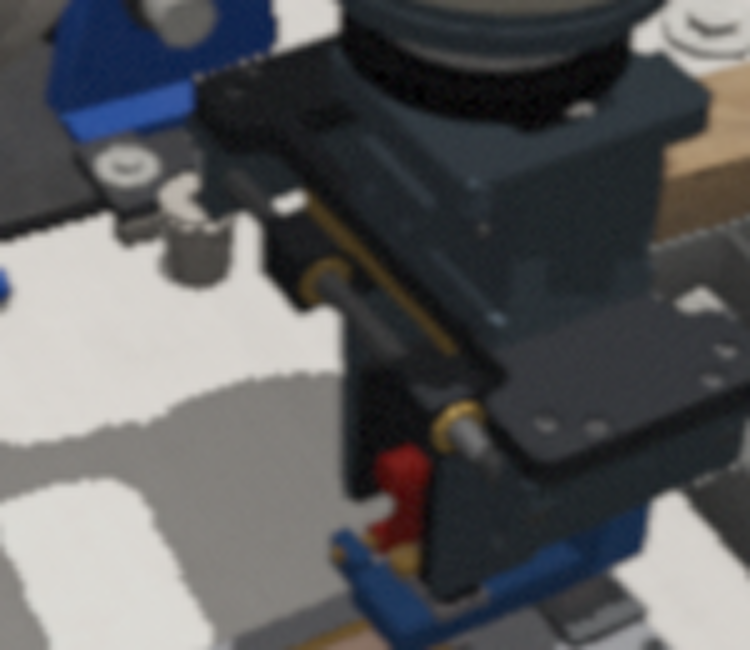

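```bash
cat > fz.py <<'E'
from h import *
z=[];f=[]
for i in range(4):
    arm.grab_frame("wrist"); s=arm.read_state(); z.append(s["position"][2]); f.append(s["ft_force"])
print("z",np.mean(z).round(2),"F",np.mean(f,0).round(2),"open",round(s["opening"],1),"t",s["time"])
E
python3 -m handwheel '[[-1,-0.2,0,-0.5,0],[-1,-0.3,0,-1,0],[-1,-0.3,0,-1.4,0],[-1,-0.3,0,-1.8,0],[-1,-0.3,0,-1.8,0],[-1,-0.3,0,-1.8,0],[-1,-0.3,0,-1.8,0],[-1,-0.3,0,-1.8,0],[-1,-0.3,0,-1.8,0],[-1,-0.3,0,-1.8,0]]'; python3 fz.py
```

```text
time: 26.3
position: [577.6, 18.2, 73.3]
tool_rot: [-0.035, 0.999, 0.0, 0.001]
ft_force: [6.3, -0.6, -3.6]
opening: 38.1
z 73.26 F [ 6.6   0.13 -3.49] open 38.1 t 26.5
```

```bash
python3 -m handwheel '[[-1,0,0,-0.1,0],[-1,0,0,-0.2,0],[-1,0,0,-0.3,0],[-1,0,0,-0.4,0],[-1,0,0,-0.5,0],[-1,0,0,-0.6,0],[-1,0,0,-0.6,0],[-1,0,0,-0.6,0],[-1,0,0,-0.6,0],[-1,0,0,-0.6,0]]'; python3 fz.py
```

```text
time: 27.33
position: [577.6, 18.2, 72.7]
tool_rot: [-0.035, 0.999, 0.0, 0.001]
ft_force: [7.0, 0.5, -2.7]
opening: 38.1
z 72.69 F [ 6.29  0.28 -2.93] open 38.4 t 27.5333
```

```bash
python3 -m handwheel '[[-1,0.2,0,-0.1,0],[-1,0.4,0,-0.2,0],[-1,0.6,0,-0.3,0],[-1,0.8,0,-0.4,0],[-1,0.8,0,-0.5,0],[-1,0.8,0,-0.5,0],[-1,0.8,0,-0.5,0],[-1,0.8,0,-0.5,0],[-1,0.8,0,-0.5,0],[-1,0.8,0,-0.5,0]]'; python3 fz.py
```

```text
time: 28.37
position: [577.6, 18.2, 72.1]
tool_rot: [-0.035, 0.999, 0.0, -0.0]
ft_force: [2.5, 1.2, -4.1]
opening: 37.8
z 72.07 F [ 2.14  0.56 -3.11] open 38.5 t 28.5667
```

```bash
python3 -m handwheel '[[-1,0,0,-0.1,0],[-1,0,0,-0.2,0],[-1,0,0,-0.3,0],[-1,0,0,-0.4,0],[-1,0,0,-0.5,0],[-1,0,0,-0.5,0],[-1,0,0,-0.5,0],[-1,0,0,-0.5,0],[-1,0,0,-0.5,0],[-1,0,0,-0.5,0]]'; python3 fz.py
```

```text
time: 29.4
position: [577.6, 18.1, 71.5]
tool_rot: [-0.035, 0.999, 0.0, -0.0]
ft_force: [0.4, 2.6, -3.3]
opening: 38.1
z 71.57 F [ 0.04  1.8  -2.76] open 38.5 t 29.6
```

```bash
python3 -m handwheel '[[-1,0,0,-0.1,0],[-1,0,0,-0.2,0],[-1,0,0,-0.3,0],[-1,0,0,-0.4,0],[-1,0,0,-0.5,0],[-1,0,0,-0.5,0],[-1,0,0,-0.5,0],[-1,0,0,-0.5,0],[-1,0,0,-0.5,0],[-1,0,0,-0.5,0]]'; python3 fz.py
```

```text
time: 30.43
position: [577.7, 18.1, 71.0]
tool_rot: [-0.035, 0.999, 0.0, -0.0]
ft_force: [-1.6, 2.8, -2.9]
opening: 38.1
z 71.08 F [-1.77  2.75 -3.06] open 38.1 t 30.6333
```

```bash
python3 -m handwheel '[[-1,0,0,-0.1,0],[-1,0,0,-0.2,0],[-1,0,0,-0.3,0],[-1,0,0,-0.4,0],[-1,0,0,-0.4,0],[-1,0,0,-0.4,0],[-1,0,0,-0.4,0],[-1,0,0,-0.4,0],[-1,0,0,-0.4,0],[-1,0,0,-0.4,0]]'; python3 fz.py
```

```text
time: 31.47
position: [577.7, 18.1, 70.7]
tool_rot: [-0.035, 0.999, 0.0, -0.0]
ft_force: [-3.2, 2.8, -2.2]
opening: 38.0
z 70.68 F [-3.91  3.84 -2.88] open 37.9 t 31.6667
```

```bash
python3 -m handwheel '[[-1,-0.1,0.1,-0.1,0],[-1,-0.2,0.2,-0.2,0],[-1,-0.3,0.3,-0.3,0],[-1,-0.4,0.4,-0.4,0],[-1,-0.5,0.4,-0.4,0],[-1,-0.5,0.4,-0.4,0],[-1,-0.5,0.4,-0.4,0],[-1,-0.5,0.4,-0.4,0],[-1,-0.5,0.4,-0.4,0],[-1,-0.5,0.4,-0.4,0]]'; python3 fz.py
```

```text
time: 32.5
position: [577.6, 18.3, 70.4]
tool_rot: [-0.035, 0.999, -0.0, 0.0]
ft_force: [1.5, -5.3, -3.5]
opening: 38.2
z 70.41 F [ 0.35 -5.07 -3.34] open 38.3 t 32.7
```

```bash
python3 -m handwheel '[[-1,0,0,-0.1,0],[-1,0,0,-0.2,0],[-1,0,0,-0.3,0],[-1,0,0,-0.4,0],[-1,0,0,-0.4,0],[-1,0,0,-0.4,0],[-1,0,0,-0.4,0],[-1,0,0,-0.4,0],[-1,0,0,-0.4,0],[-1,0,0,-0.4,0]]'; python3 fz.py
```

```text
time: 33.53
position: [577.6, 18.3, 70.0]
tool_rot: [-0.035, 0.999, -0.0, 0.0]
ft_force: [0.7, -5.0, -2.3]
opening: 38.2
z 70.04 F [ 0.74 -5.27 -3.03] open 38.5 t 33.7333
```

```bash
python3 -m handwheel '[[-1,0,-0.1,-0.1,0],[-1,0,-0.2,-0.2,0],[-1,0,-0.2,-0.3,0],[-1,0,-0.2,-0.4,0],[-1,0,-0.2,-0.4,0],[-1,0,-0.2,-0.4,0],[-1,0,-0.2,-0.4,0],[-1,0,-0.2,-0.4,0],[-1,0,-0.2,-0.4,0],[-1,0,-0.2,-0.4,0]]'; python3 fz.py
```

```text
time: 34.57
position: [577.6, 18.2, 69.6]
tool_rot: [-0.035, 0.999, -0.0, 0.0]
ft_force: [2.4, -4.4, -2.6]
opening: 38.1
z 69.61 F [ 2.7  -4.83 -2.92] open 37.9 t 34.7667
```

```bash
python3 -m handwheel '[[-1,0,0,-0.1,0],[-1,0,0,-0.2,0],[-1,0,0,-0.3,0],[-1,0,0,-0.4,0],[-1,0,0,-0.4,0],[-1,0,0,-0.4,0],[-1,0,0,-0.4,0],[-1,0,0,-0.4,0],[-1,0,0,-0.4,0],[-1,0,0,-0.4,0]]'; python3 fz.py
```

```text
time: 35.6
position: [577.6, 18.2, 69.3]
tool_rot: [-0.035, 0.999, -0.0, 0.0]
ft_force: [3.1, -5.1, 0.1]
opening: 38.0
z 69.32 F [ 2.46 -4.73  0.43] open 38.1 t 35.8
```

```bash
python3 -m handwheel '[[-0.1,0,0,0,0],[0,0,0,0,0],[0.1,0,0.5,0,0],[0.2,0,1,0,0],[0.3,0,2,0,0],[0.36,0,3,0,0],[0.36,0,3,0,0],[0.36,0,3,0,0],[0.36,0,3,0,0],[0.36,0,3,0,0]]'; python3 fz.py;  python3 - <<'E'
from h import *
save("side","side16");save("wrist","wrist16")
crop("side16",250,150,400,280,5,"s16c")
E
```

```text
time: 36.63
position: [577.3, 21.2, 69.1]
tool_rot: [-0.035, 0.999, -0.0, -0.0]
ft_force: [-0.3, 0.1, -0.3]
opening: 61.9
z 69.12 F [ 0.12 -0.32  0.42] open 62.1 t 36.8333
```

View pics/s16c.png

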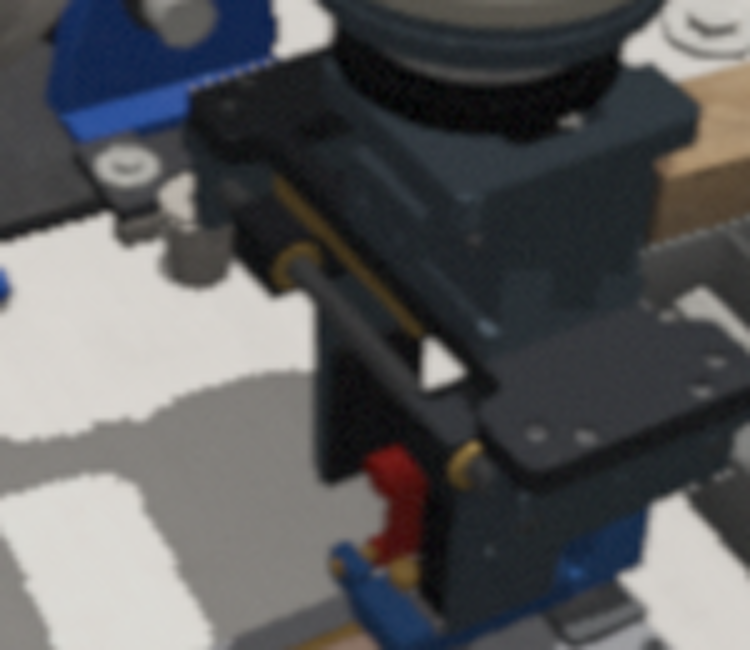

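View pics/wrist16.png

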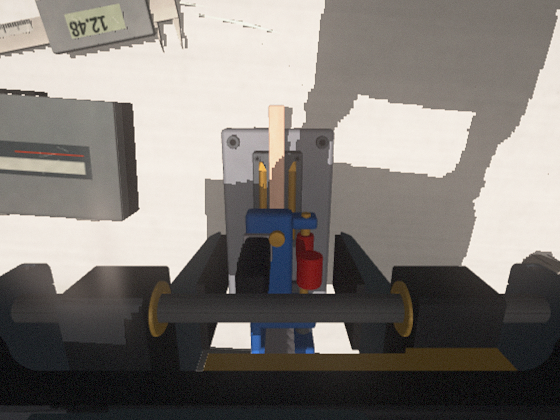

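```bash
python3 -m handwheel '[[0.36,0,0,5,0],[0.36,0,0,15,0],[0.36,0,0,30,0],[0.36,0,0,50,0],[0.36,0,0,70,0],[0.36,0,0,95,0],[0.36,-25,0,100,0],[0.36,-60,0,100,0],[0.36,-95,0,100,0],[0.36,-130,0,100,0]]'
python3 - <<'E'
from h import *
save("scene","scene17");save("side","side17")
from m import *
crop("scene17",240,180,390,312,5.3,"s17d")
outs=[]
for t,p in (("scene17",[568.4,17.6,.07]),("side17",[568.2,18.6,.07])):
  im,K,E=load(t)
  def w(c,z): 
    th=p[2];return np.array([p[0]+c[0]*np.cos(th)-c[1]*np.sin(th),p[1]+c[0]*np.sin(th)+c[1]*np.cos(th),z])
  x0,y0=[int(v) for v in proj(K,E,w((0,0),50))-[48,50]]
  for h,col in ((3.5,(0,255,0)),(6.3,(0,255,255)),(11.5,(255,0,255))):
    k=2.7
    c=cv2.resize(im[y0:y0+100,x0:x0+96],None,fx=k,fy=k,interpolation=cv2.INTER_CUBIC)
    P=np.array([(proj(K,E,w(a,z))-[x0,y0]+.5)*k for a,z in [((8+a,-12+b),98+h) for a,b in((-8,-8),(8,-8),(8,8),(-8,8))]+[((0,-20),98+h),((0,-20),46.5+h),((16,-20),46.5+h),((16,-20),98+h)]]).round().astype(int)
    cv2.polylines(c,[P],False,col,1); outs.append(c)
cv2.imwrite("pics/ov17.png",np.vstack([np.hstack(outs[:3]),np.hstack(outs[3:])]))
E
```

```text
time: 37.77
position: [446.0, 21.3, 170.0]
tool_rot: [-0.035, 0.999, -0.0, 0.001]
ft_force: [0.3, 0.3, 0.5]
opening: 62.1
```

View pics/s17d.png

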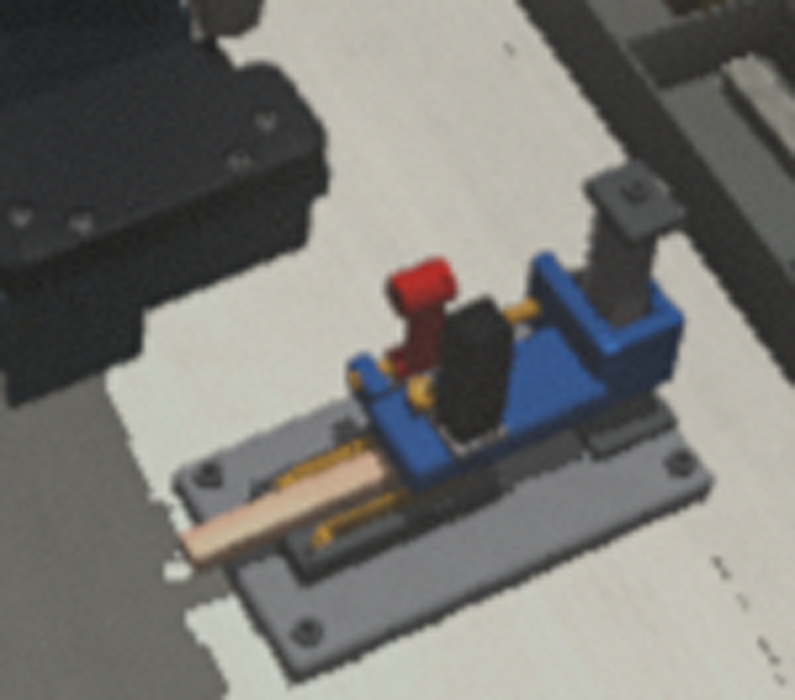

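View pics/ov17.png

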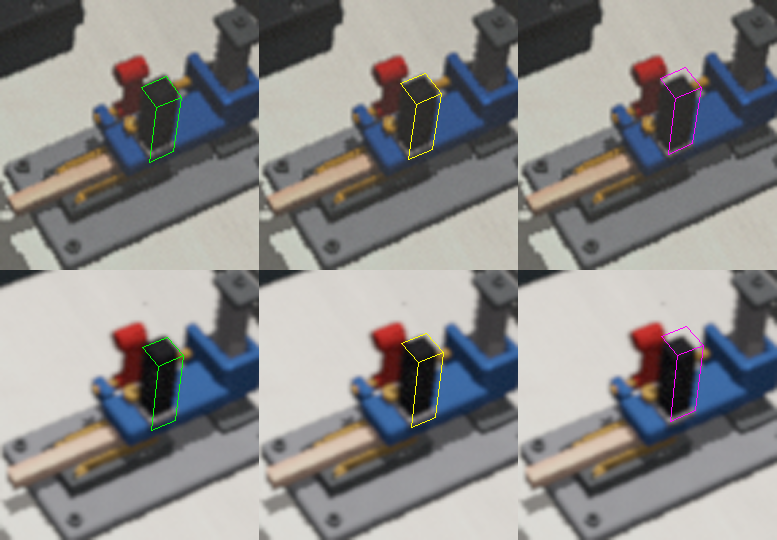

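View pics/scene17.png

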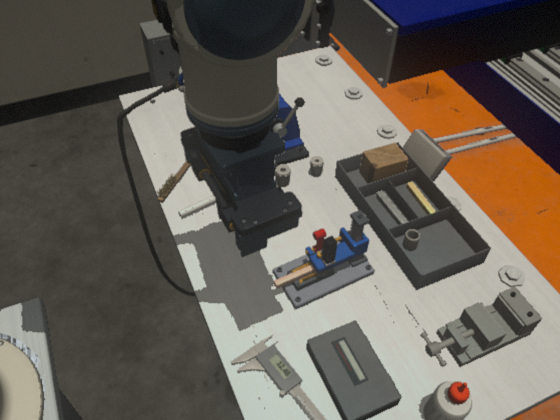

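```bash
python3 -c "
from station import arm
print(arm.hand_in()); print(arm.read_state()['time'])"
```

```text
the job is handed in; nothing more can be done
None
the job is handed in; nothing more can be done
```

The bar is clamped and the job is handed in, at about 38 s of the 64 s allowed. I held only the post while lifting. The steps went in the order you asked:

- **Lift:** The hold-down arm started in the 0.0115 notch. I raised it by the post to about 37.5 mm and let it settle; it stayed up at about 35.5 mm, which fits the top notch.
- **Bar:** I laid it in the nest and pushed it home. The stop was felt with 9 N at the expected position. After I let go, the camera put its front end at x = -77.5 mm, against -78 mm when fully home.
- **Lowering:** I squeezed the release against the post and guided the arm down in steps, ending at 0.3 to 0.5 mm each. The weight I was carrying went from about 3 N to 0 at an arm height of about 6.3 mm, so I opened the gripper there.

In the last pictures the arm is still near 6.3 mm, the bar has not moved, both collets are standing, and the robot is clear of everything.

**Not settled:** The gripper and the camera both read the bar's width as about 10 mm, not the stated 12 mm; I could not explain this. The camera positions also disagreed with what I felt by touch by 1 to 1.5 mm, so I used the touch positions. I could not see the pad touching the bar; that rests on the wrist force only.

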